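Brace and open the pantry jar

TASK

Put the square amber jar with the red cap into the square well of the dark wooden jar brace, pressed fully home and not dropped, so that the brace keeps it from turning. Then unscrew its tight red cap counter-clockwise (seen from above) until the lugs let go, stop turning there, lift the cap straight off and finish while still holding it level about two centimetres above the jar's mouth, with the jar left seated in the brace; leave the other things on the counter where they are.

Things in the scene. Friction and masses are not known exactly. Their poses are not given: they have to be found in the camera images.
- jar: Square amber glass jar with paper labels, loose, 0.3 to 0.55 kg. Body 60 x 60 mm in section, 80 mm tall, then sloping shoulders to 86 mm and a round neck 44 mm across to the mouth at 113.5 mm; 120 mm tall with its cap on. Origin: centre of its underside; z up, x and y square to its sides. Standing free it turns along with the cap; it can be carried by its closed cap.
- jar_mouth (a point): Centre of the jar's mouth, top of the glass neck, 113.5 mm above its underside, axes as the jar's. A dark sprung rubber seal, 36 mm across, pushes the cap up with about 15 N (this makes it tight: up to 0.6 N m to turn) and stands up to 6.5 mm above the mouth once the cap is off.
- cap: Red round cap, held on the jar by lugs; 60 mm across, 22 mm tall, 45 g; 16 flat facets around it, facing along its own x axis and every 22.5 degrees from there; a white stripe on top runs along +x. Origin: centre of its lower edge, z up. Closed, this edge is 98 mm above the jar's underside (15.5 mm below the mouth, 12 mm above the shoulders)
- cap_top (a point): Centre of the cap's flat top, 22 mm above its lower edge, axes as the cap's. The cap has three lugs and no pitch: it does not rise while turning. Closed, its x axis is 0 to 6 degrees counter-clockwise of the jar's; it is free between 40 and 75 degrees (best 58), and stops block it below -12 and beyond about 76. Free, it lifts straight off.
- brace: Dark wooden jar brace fixed to the counter: 94 x 94 mm block, 42 mm tall, with an open square well 66 x 66 mm and 30 mm deep (walls 14 mm thick), so 3 mm of play on each side of the jar, which fits in any of four quarter turns. Origin: centre of its underside; x and y square to the well's sides.
- brace_well (a point): Centre of the floor of the brace's well, 12 mm above the counter, axes as the brace's. The jar is home when its underside is here.
- tin_green: Bystander, to be left alone: steel tin with a green label, 66 mm across, 75 mm tall. Origin: centre of its underside.
- spice: Bystander, to be left alone: small spice jar, black cap, yellow label, 42 mm across, 78 mm tall. Origin: centre of its underside.
- wood_bowl: Bystander, to be left alone: wooden bowl, 130 mm across, 50 mm tall. Origin: centre of its underside.
- sauce: Bystander, to be left alone: round green-glass jar with a GREEN cap, 68 mm across, 100 mm tall (not the jar to open). Origin: centre of its underside.
- tea_box: Bystander, to be left alone: blue box 65 x 90 x 100 mm. Origin: centre of its underside.
- mug: Bystander, to be left alone: white mug, 76 mm across, 85 mm tall. Origin: centre of its underside.
Things that resemble listed ones, but are neither listed nor needed, are in the scene too. Several things have the shape of the cap; the one meant has the colours described above.

How it is judged:
By the outcome, as a careful person would: the job done as asked, in the order asked, and still so for the second after the job is handed in, while the arm keeps its last pose, push and grip.
It also fails if it takes over 51 s, if anything falls off the work surface, if the arm or the gripper's body presses on something with over 40 N, if the wrist force passes 120 N, or if a joint passes its speed limit or range.

ROBOT

A 6-joint arm with a two-finger parallel gripper is mounted at the origin on the work surface. World frame = base frame: x ahead of the robot, y to its left, z up, the work surface at z = 0. Lengths are in m, angles in rad, forces in N, time in s.
With the tool pointing down it reaches from about 0.35 to 0.975 m from the base axis. Payload 4.9 kg.
Tool frame: the origin (TCP) lies at the very end of the fingers, on their centre line; the grasp point (between the pads) lies 19 mm behind it (ctrl.grasp_offset is the distance from the TCP to the grasp point, in m); z points along the fingers, y is the line along which they close (so a half turn about z gives the same grasp; the last joint's range is limited). The gripper opens to 85 mm and grips with 20 to 120 N. Pads are 22 mm wide; open, the fingers measure 114 mm over their backs; the gripper's body (76 mm by 85 mm) begins 54 mm behind the grasp point. The pads swing forward as they close: fully open they stand 13 mm farther back than shut.
Start: joints at [-1.437, 0.053, 1.613, -0, 1.476, -0.119], TCP at [0.156, -0.605, 0.231] pointing down, gripper open.
Joint ranges: [-3.01, 3.01], [-1.01, 2.22], [0.06, 2.58], [-1.02, 4.17], [0.09, 2.62], [-3.14, 3.14]. Speed limits (rad/s): [2.57, 2.57, 3.14, 3.14, 3.14, 3.14].

INTERFACE

Orientations are given as a rotation vector (axis times angle).
In Python, from station import ctrl, optics gives the robot as it stands.
- The arm moves only by the shell command python3 -m handwheel 'ROWS' [OPENING] [FORCE]. ROWS is JSON, a list of rows, each an object of numbers: "tx", "ty", "tz": the shift along the tool's x, y, z in mm; "roll": the turn about the tool's z in rad. A call has 1 to 12 rows; each row shifts and turns the commanded pose from where the row before left it, along the tool's axes as they then stand; what a row does not reach is not made up. A row lasts 1/12 s, in which the tool goes at most 41.7 mm and 7.16 degrees, less where a joint would pass 70% of its speed; a pose out of reach is approached as far as the arm can. A call with a gripper value outside its range is refused whole. OPENING is the finger opening in mm, from 0 to 85.4, set as the call begins (- or left out, the last holds). The fingers move at their own pace and stop on an object; FORCE is the grip in N (left out, the last holds). Time passes only in rows, so rows that do not move let the fingers close. It gives the time, the measured TCP pose, the force, the opening and the grip force at its end, in the units of the state.
- ctrl.get_obs(): the state, without advancing time (a new reading comes with each control period).
- optics.get_image(name): name is "side" or "top" or "wrist"; returns (picture, depth): 480x640x3 uint8, red, green, blue; 480x640 float32, m along the optical axis (not along the pixel's ray), 0 where there is no reading.
- optics.camera_params(name): a dict with "mtx" (3x3 intrinsics, pixels), "k1" (the pictures are not rectified: a ray, as slopes to the right and down, at radius r is drawn at 1 + k1 r^2 times it, then the intrinsics apply), "extrinsics" (4x4, takes a point from camera to world coordinates); the wrist camera has in their place "tool_from_camera" (4x4, takes a point from camera to tool coordinates, whose origin is the TCP and whose axes are the flange's). Camera axes: x right, y down, z forward; pixel columns grow to the right and rows downward; lengths in m; the calibration is good to about 2 mm. A picture is of the moment at which its call begins: read the wrist's pose just before it. camera_params takes no time and is no camera call.
- ctrl.finish_job(): hands the job in; it is judged then, once.
The state is a dict: "t": time; "q": joint angles; "dq": joint speeds; "effort": joint torques, N m; "tool_pos": TCP position; "tool_rot": TCP orientation; "contact_force": force on the tool from outside, world axes, zero at the start; "wrist_torque": the same for the moment, N m; "opening": finger opening in m; "grip_force": force on a finger pad.
Only numpy, scipy, OpenCV 4.12 (cv2) and the standard library are available. Lean on these libraries where they do the work, as an engineer would, in place of code of your own. Each camera call takes 0.05 s, during which the arm holds its last target. There are 200 camera calls.

## Working session

There is one attempt and no reset: what is moved stays moved. The work goes in short steps, Python scripts to look and compute and a shell command to move; the robot and the scene stay as the last step left them, time stands still between calls to the robot, and variables do not carry over. Pictures are saved under pics/ and viewed, at most 13 in all, crops included, and the job is handed in when it is done.

```bash
ls; mkdir -p pics
cat > h.py <<'E'
import numpy as np, cv2
from station import ctrl, optics
from scipy.spatial.transform import Rotation as R
def cam(n):
    o=ctrl.get_obs(); p=optics.camera_params(n)
    if n=="wrist":
        T=np.eye(4);T[:3,:3]=R.from_rotvec(o["tool_rot"]).as_matrix();T[:3,3]=o["tool_pos"]
        E=T@np.array(p["tool_from_camera"])
    else: E=np.array(p["extrinsics"])
    return np.array(p["mtx"]),p["k1"],E
def shot(n,f):
    c=cam(n); im,d=optics.get_image(n)
    np.savez("pics/"+f+".npz",im=im,d=d,K=c[0],k1=c[1],E=c[2])
    cv2.imwrite("pics/"+f+".png",im[:,:,::-1]); return im,d,c
def load(f):
    z=np.load("pics/"+f+".npz"); return z["im"],z["d"],(z["K"],float(z["k1"]),z["E"])
def rays(uv,c):
    K,k1,E=c; uv=np.asarray(uv,float).reshape(-1,2)
    xd=np.c_[(uv[:,0]-K[0,2])/K[0,0],(uv[:,1]-K[1,2])/K[1,1]]; x=xd.copy()
    for _ in range(30): x=xd/(1+k1*(x**2).sum(1,keepdims=True))
    return np.c_[x,np.ones(len(x))]
def plane(uv,c,z):
    r=rays(uv,c)@c[2][:3,:3].T; o=c[2][:3,3]
    return o+r*((z-o[2])/r[:,2])[:,None]
def pts(uv,c,d):
    uv=np.asarray(uv).reshape(-1,2).astype(int); r=rays(uv,c)*d[uv[:,1],uv[:,0]][:,None]
    return r@c[2][:3,:3].T+c[2][:3,3]
def tri(uv1,c1,uv2,c2):
    A=np.zeros((3,3));b=np.zeros(3)
    for uv,c in((uv1,c1),(uv2,c2)):
        r=(rays(uv,c)@c[2][:3,:3].T)[0];r/=np.linalg.norm(r);P=np.eye(3)-np.outer(r,r);A+=P;b+=P@c[2][:3,3]
    return np.linalg.solve(A,b)
E
python3 - <<'E'
from h import *
a=shot("top","top0");b=shot("side","side0")
for c in(a[2],b[2]): print(c[0].round(1).tolist(),c[1],c[2].round(3).tolist())
o=ctrl.get_obs();print(o["t"],o["contact_force"],o["tool_rot"],o["opening"])
print(optics.camera_params("wrist"), ctrl.grasp_offset)
E
```

```text
pics
[[481.3, 0.0, 314.2], [0.0, 481.3, 243.6], [0.0, 0.0, 1.0]] 0.020258686312306987 [[0.028, -0.982, 0.186, 0.373], [-1.0, -0.03, -0.008, -0.003], [0.014, -0.185, -0.983, 1.364], [0.0, 0.0, 0.0, 1.0]]
[[485.9, 0.0, 320.8], [0.0, 485.9, 237.3], [0.0, 0.0, 1.0]] -0.06236221481657299 [[-0.987, -0.113, 0.114, 0.479], [-0.159, 0.628, -0.762, 0.83], [0.014, -0.77, -0.638, 0.821], [0.0, 0.0, 0.0, 1.0]]
0.1 [ 0.42546153 -0.10089737 -0.2790631 ] [-3.11472286e+00 -3.95898161e-01  4.68313435e-05] 0.08532241499497428
{'mtx': array([[395.12425581,   0.        , 318.3774201 ],
       [  0.        , 395.12425581, 242.15175542],
       [  0.        ,   0.        ,   1.        ]]), 'k1': -0.04218223828845851, 'tool_from_camera': array([[-4.33913968e-04, -9.59472299e-01, -2.81802623e-01,
         7.16116369e-02],
       [ 9.99999772e-01, -5.62050984e-04,  3.73873315e-04,
         4.71948926e-04],
       [-5.17108531e-04, -2.81802396e-01,  9.59472325e-01,
        -1.43160726e-01],
       [ 0.00000000e+00,  0.00000000e+00,  0.00000000e+00,
         1.00000000e+00]])} 0.0187
```

View pics/top0.png

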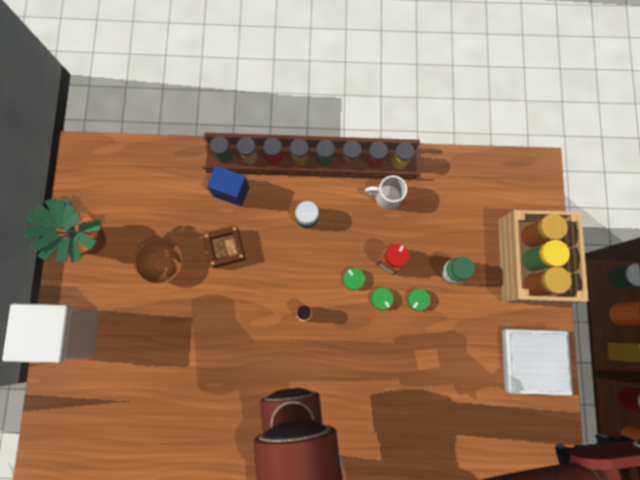

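View pics/side0.png

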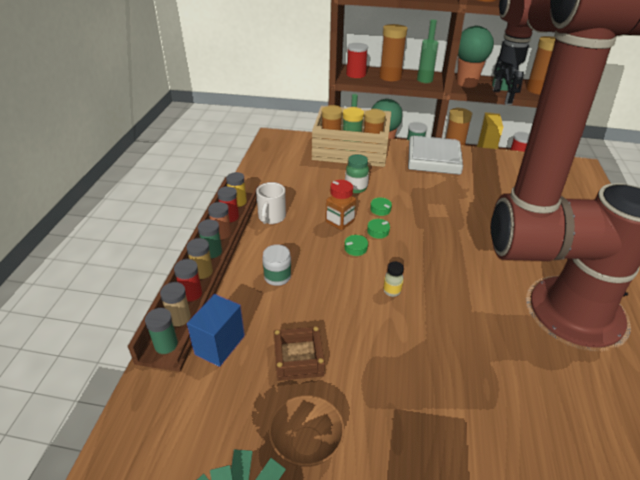

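Candidates for the jar: the red-capped amber jar at top (397,255) / side (342,189). Against it stand the green-capped sauce at top (460,269), three loose green caps at top (353,279), (382,298) and (419,299), and the rack jars with dark or red tops at top (273,150) and (378,152). I choose the red-capped amber one on the open counter. The brace is at top (225,247) / side (300,350).

Run:
```python
from h import *
def red(im,box):
    hsv=cv2.cvtColor(im,cv2.COLOR_RGB2HSV);m=(((hsv[...,0]<6)|(hsv[...,0]>172))&(hsv[...,1]>170)&(hsv[...,2]>120)).astype(np.uint8)
    k=np.zeros_like(m);x0,y0,x1,y1=box;k[y0:y1,x0:x1]=m[y0:y1,x0:x1];return k
t,td,tc=load("top0");s,sd,sc=load("side0")
mt=red(t,(375,235,420,280));ms=red(s,(320,170,365,210))
def cen(m): ys,xs=np.nonzero(m);return np.array([xs.mean(),ys.mean()]),len(xs),(xs.min(),xs.max(),ys.min(),ys.max())
print(cen(mt),cen(ms)); print("tri",tri(cen(mt)[0],tc,cen(ms)[0],sc))
ys,xs=np.nonzero(cv2.erode(mt,np.ones((3,3))));P=pts(np.c_[xs,ys],tc,td);print("depth med",np.median(P,0),np.percentile(P[:,2],[5,95]))
# brace: depth points around
ys,xs=np.mgrid[220:275,198:250];P=pts(np.c_[xs.ravel(),ys.ravel()],tc,td)
print(np.histogram(P[:,2],bins=np.arange(-.01,.06,.005)))
q=P[(P[:,2]>.03)&(P[:,2]<.055)];r=cv2.minAreaRect((q[:,:2]*1000).astype(np.float32));print(r,np.median(q[:,2]))
print("brace tri", tri((225,247),tc,(300,350),sc))
o=ctrl.get_obs();print(R.from_rotvec(o["tool_rot"]).as_matrix().round(3).tolist(),o["tool_pos"])
crop=np.hstack([cv2.resize(t[225:305,345:485],None,fx=4,fy=4,interpolation=2),np.zeros((320,1,3),np.uint8),cv2.resize(s[165:245,315:370],None,fx=4,fy=4,interpolation=2)])
cv2.imwrite("pics/crop0.png",crop[:,:,::-1])
```

```text
(array([396.34010152, 255.56345178]), 394, (np.int64(385), np.int64(408), np.int64(244), np.int64(266))) (array([341.30379747, 189.2943038 ]), 316, (np.int64(331), np.int64(352), np.int64(180), np.int64(198)))
tri [ 0.58546424 -0.23284194  0.10341132]
depth med [ 0.58118829 -0.22841352  0.1194029 ] [0.11493247 0.12313049]
(array([ 92, 769, 701, 177, 301, 107,  35,  31,  36, 182, 355,  66,   0]), array([-0.01 , -0.005,  0.   ,  0.005,  0.01 ,  0.015,  0.02 ,  0.025,
        0.03 ,  0.035,  0.04 ,  0.045,  0.05 ,  0.055]))
((609.578369140625, 237.67214965820312), (95.58600616455078, 94.54303741455078), 16.319406509399414) 0.041284245740354386
brace tri [0.60696749 0.23666273 0.02501649]
[[0.968, 0.25, -0.0], [0.25, -0.968, 0.002], [0.0, -0.002, -1.0]] [ 0.15627174 -0.60458086  0.23020678]
```

View pics/crop0.png

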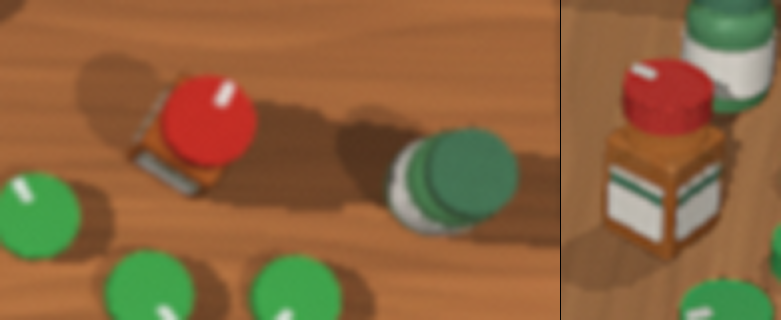

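The crop confirms it: a square amber jar with paper labels, and a red cap with a white stripe at top (397,255). The green-capped jar to the right is the sauce, and the green discs are loose caps. I'll move over the jar for a close measurement.

```bash
python3 -m handwheel '[{"tx":36,"ty":-18.5,"tz":-2},{"tx":36,"ty":-18.5,"tz":-2},{"tx":36,"ty":-18.5,"tz":-2},{"tx":36,"ty":-18.5,"tz":-2},{"tx":36,"ty":-18.5,"tz":-2},{"tx":36,"ty":-18.5,"tz":-2},{"tx":36,"ty":-18.5,"tz":-2},{"tx":36,"ty":-18.5,"tz":-2},{"tx":36,"ty":-18.5,"tz":-2},{"tx":36,"ty":-18.5},{"tx":36,"ty":-18.5},{"tx":36,"ty":-18.5}]' 85 40
python3 -m handwheel '[{"tx":36,"ty":-18.5},{"tx":30,"ty":-15},{"tx":8,"ty":-4},{},{}]'
python3 - <<'E'
from h import *
im,d,c=shot("wrist","w1")
print(ctrl.get_obs()["dq"].round(3) if hasattr(ctrl.get_obs()["dq"],"round") else ctrl.get_obs()["dq"])
E
```

```text
[-0.    -0.001 -0.003 -0.     0.001  0.001]$[0]: bad value
$[0]: bad value
```

View pics/w1.png

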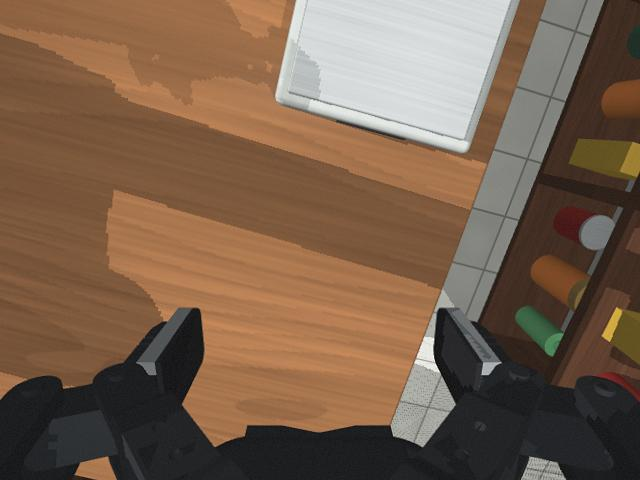

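The picture only shows the start spot, with the tray at (395,75): the rows were refused, and they probably need all four keys. I'll retry with the keys filled in.

```bash
python3 -m handwheel '[{"tx":36,"ty":-18.5,"tz":-2,"roll":0},{"tx":36,"ty":-18.5,"tz":-2,"roll":0},{"tx":36,"ty":-18.5,"tz":-2,"roll":0},{"tx":36,"ty":-18.5,"tz":-2,"roll":0},{"tx":36,"ty":-18.5,"tz":-2,"roll":0},{"tx":36,"ty":-18.5,"tz":-2,"roll":0},{"tx":36,"ty":-18.5,"tz":-2,"roll":0},{"tx":36,"ty":-18.5,"tz":-2,"roll":0},{"tx":36,"ty":-18.5,"tz":-2,"roll":0},{"tx":36,"ty":-18.5,"tz":-2,"roll":0},{"tx":36,"ty":-18.5,"tz":0,"roll":0},{"tx":36,"ty":-18.5,"tz":0,"roll":0}]' 85 40
```

```text
t: 1.15
tool_pos: [0.5202, -0.2804, 0.2513]
tool_rot: [3.116, 0.396, 0.0]
contact_force: [0.7, -0.3, -0.0]
opening: 0.085
grip_force: 0.0
```

```bash
python3 -m handwheel '[{"tx":36,"ty":-18,"tz":0,"roll":0},{"tx":28,"ty":-14,"tz":0,"roll":0},{"tx":6,"ty":-3,"tz":0,"roll":0},{"tx":0,"ty":0,"tz":0,"roll":0},{"tx":0,"ty":0,"tz":0,"roll":0},{"tx":0,"ty":0,"tz":0,"roll":0}]'
python3 - <<'E'
from h import *
im,d,c=shot("wrist","w1")
E
```

```text
t: 1.65
tool_pos: [0.5772, -0.2317, 0.2511]
tool_rot: [3.117, 0.394, -0.001]
contact_force: [0.5, -0.1, -0.4]
opening: 0.0848
grip_force: 0.0
```

View pics/w1.png

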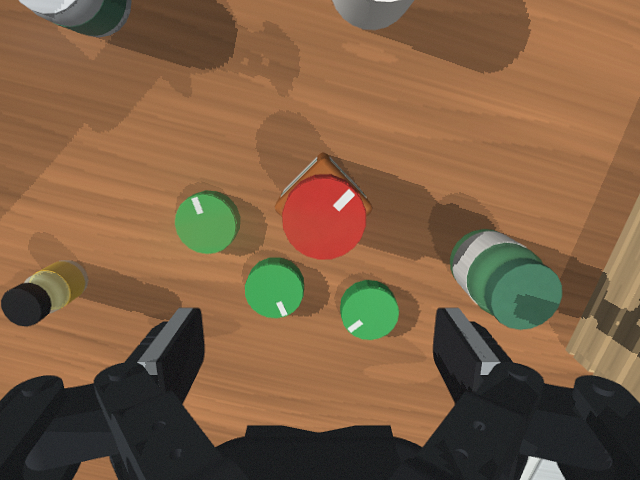

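The wrist view shows the red cap at (324,217) with its stripe at (344,200), and the jar's body corners at (322,153), (277,210) and (370,210). I'll measure these.

Run:
```python
from h import *
im,d,c=load("w1");t,td,tc=load("top0")
def blob(m): 
    cs,_=cv2.findContours(m.astype(np.uint8),0,1);return cv2.convexHull(max(cs,key=cv2.contourArea))[:,0]
def red(im,v=100):
    h=cv2.cvtColor(im,cv2.COLOR_RGB2HSV);return ((h[...,0]<6)|(h[...,0]>172))&(h[...,1]>170)&(h[...,2]>v)
m=red(im);m[:140]=0;m[300:]=0;m[:,:250]=0;m[:,400:]=0
ce,rad=cv2.minEnclosingCircle(blob(m));print("circ w",ce,rad,cv2.fitEllipse(blob(m)))
mt=red(t);mt[:235]=0;mt[280:]=0;mt[:,:375]=0;mt[:,420:]=0;mm=cv2.fitEllipse(blob(mt));print("top",mm)
ys,xs=np.nonzero(m);P=pts(np.c_[xs,ys],c,d);zt=np.median(P[:,2]);print("depth z",zt,np.percentile(P[:,2],[5,95]),"med",np.median(P,0))
print("tri w/top",tri(ce,c,mm[0],tc))
hull=plane(blob(m),c,.12);e=cv2.minEnclosingCircle((hull[:,:2]*1000).astype(np.float32));print("cap centre,rad mm",e)
k=np.zeros(m.shape,np.uint8);cv2.fillPoly(k,[blob(m)],1);k=cv2.erode(k,np.ones((5,5)));w=(k>0)&(im[...,1]>150)
wc=cv2.minAreaRect(cv2.findNonZero(w.astype(np.uint8)));bp=plane(cv2.boxPoints(wc),c,.12)
s=bp.mean(0);l=[bp[1]-bp[0],bp[2]-bp[1]];l=max(l,key=np.linalg.norm);a=np.degrees(np.arctan2(l[1],l[0]))
rel=s[:2]*1000-e[0];print("stripe axis",a,"dir",np.degrees(np.arctan2(rel[1],rel[0])),rel)
# jar body edges from depth: points z .05-.088 near
ys,xs=np.mgrid[140:240,250:400];P=pts(np.c_[xs.ravel(),ys.ravel()],c,d)
j=P[(P[:,2]>.06)&(P[:,2]<.09)];print(len(j))
h=cv2.convexHull((j[:,:2]*1000).astype(np.float32))[:,0]
for i in range(len(h)):
    v=h[(i+1)%len(h)]-h[i]
    if np.linalg.norm(v)>5: print("edge",h[i],np.linalg.norm(v).round(1),(np.degrees(np.arctan2(v[1],v[0]))%90).round(1))
cor=plane([(322,153),(276,210),(370,210)],c,.080);print(cor)
```

```text
circ w (323.5691833496094, 216.29135131835938) 42.777610778808594 ((323.6533203125, 216.78128051757812), (83.6794662475586, 84.72431945800781), 174.03591918945312)
top ((396.597900390625, 255.0480499267578), (22.478431701660156, 23.517013549804688), 97.01203918457031)
depth z 0.12065155792354504 [0.11916517 0.12185501] med [ 0.58665    -0.23213485  0.12065156]
tri w/top [ 0.58567637 -0.23341155  0.10798244]
cap centre,rad mm ((587.2106323242188, -233.6182403564453), 30.987491607666016)
stripe axis -29.899531700657686 dir -32.57297347747318 [ 15.91260544 -10.165963  ]
876
edge [ 622.2536  -221.25134] 43.9 58.8
edge [ 584.6628  -198.52771] 5.2 59.7
edge [ 570.5874  -202.38258] 69.7 14.3
edge [ 598.63904 -270.44843] 10.2 57.0
edge [ 604.19055 -261.88803] 28.4 58.8
edge [ 618.88403 -237.62122] 10.5 60.1
[[ 0.62797656 -0.22217445  0.08      ]
 [ 0.57493834 -0.19742552  0.08      ]
 [ 0.59385774 -0.27119899  0.08      ]]
```

```bash
python3 -m handwheel '[{"tx":0,"ty":0,"tz":0,"roll":-0.1137},{"tx":0,"ty":0,"tz":0,"roll":-0.1137},{"tx":0,"ty":0,"tz":0,"roll":-0.1137},{"tx":0,"ty":0,"tz":0,"roll":-0.1137},{"tx":0,"ty":0,"tz":0,"roll":-0.1137},{"tx":0,"ty":0,"tz":0,"roll":-0.1137},{"tx":0,"ty":0,"tz":0,"roll":-0.1137},{"tx":3.4,"ty":9.3,"tz":20,"roll":0},{"tx":0,"ty":0,"tz":20,"roll":0},{"tx":0,"ty":0,"tz":10,"roll":0},{"tx":0,"ty":0,"tz":0,"roll":0},{"tx":0,"ty":0,"tz":0,"roll":0}]'
cat >> h.py <<'E'
def hull(m):
    cs,_=cv2.findContours(m.astype(np.uint8),0,1);return cv2.convexHull(max(cs,key=cv2.contourArea))[:,0]
def redm(im,box,v=100):
    h=cv2.cvtColor(im,cv2.COLOR_RGB2HSV);m=((h[...,0]<6)|(h[...,0]>172))&(h[...,1]>170)&(h[...,2]>v)
    k=np.zeros(m.shape,bool);x0,y0,x1,y1=box;k[y0:y1,x0:x1]=m[y0:y1,x0:x1];return k
def capfit(im,d,c,box,z=.12):
    H=hull(redm(im,box));ce=cv2.fitEllipse(H)[0]
    e=cv2.minEnclosingCircle((plane(H,c,z)[:,:2]*1000).astype(np.float32))
    k=np.zeros(im.shape[:2],np.uint8);cv2.fillPoly(k,[H],1);k=cv2.erode(k,np.ones((7,7)));w=(k>0)&(im[...,1]>150)
    bp=plane(cv2.boxPoints(cv2.minAreaRect(cv2.findNonZero(w.astype(np.uint8)))),c,z)
    l=max([bp[1]-bp[0],bp[2]-bp[1]],key=np.linalg.norm);rel=bp.mean(0)[:2]*1000-e[0]
    return ce,e,np.degrees(np.arctan2(l[1],l[0]))%180,np.degrees(np.arctan2(rel[1],rel[0]))
E
python3 - <<'E'
from h import *
im,d,c=shot("wrist","w2");f=capfit(im,d,c,(200,60,450,330));print(f)
a=load("w1");fa=capfit(*a,(250,140,400,300));print("tri",tri(fa[0],a[2],f[0],c))
E
```

```text
t: 2.7
tool_pos: [0.5869, -0.233, 0.2008]
tool_rot: [-2.719, -1.57, 0.001]
contact_force: [-0.8, 0.8, 0.5]
opening: 0.0848
grip_force: 0.0
((316.94195556640625, 248.56396484375), ((587.11572265625, -232.36181640625), 31.857362747192383), np.float64(149.99476965948685), np.float64(-36.52554541261476))
tri [ 0.58544001 -0.23417015  0.10961073]
```

View pics/w2.png

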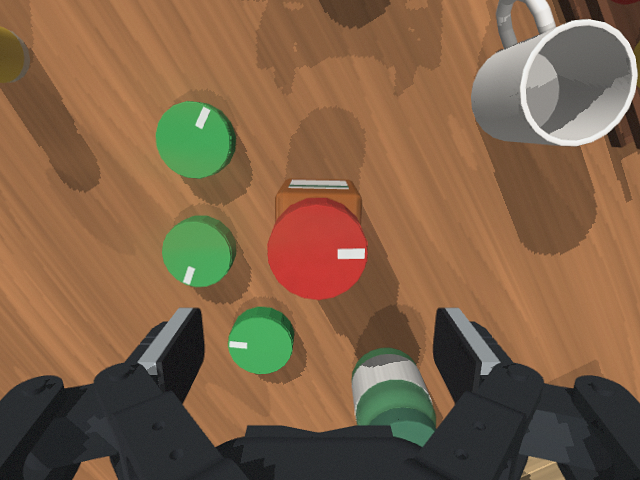

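The wrist view shows the cap at (318,248) with the stripe at (351,254), plus part of the jar's side above it. The side wall biases the outline, so I'll use the stripe and the depth-masked top face instead.

Run:
```python
from h import *
S=[]
for f,b in(("w1",(250,140,400,300)),("w2",(200,60,450,330))):
    im,d,c=load(f);H=hull(redm(im,b));k=np.zeros(d.shape,np.uint8);cv2.fillPoly(k,[H],1)
    w=(cv2.erode(k,np.ones((7,7)))>0)&(im[...,1]>150);S.append((cv2.minAreaRect(cv2.findNonZero(w.astype(np.uint8)))[0],c))
    ys,xs=np.nonzero(k);P=pts(np.c_[xs,ys],c,d);g=P[:,2]>.1165
    m=np.zeros(d.shape,np.uint8);m[ys[g],xs[g]]=1
    e=cv2.minEnclosingCircle((plane(hull(m),c,.12)[:,:2]*1000).astype(np.float32));print(f,"top centre",e,g.mean(),P[g][:,2].mean())
    print(" stripe",plane(S[-1][0],c,.12))
    V=cv2.cvtColor(im,cv2.COLOR_RGB2HSV)[...,2];print(np.percentile(V[k>0],[2,10,50,90]))
print("stripe tri",tri(S[0][0],S[0][1],S[1][0],S[1][1]))
```

```text
w1 top centre ((586.2093505859375, -233.86341857910156), 30.19880485534668) 0.9681664591854882 0.12151288679696548
 stripe [[ 0.60294815 -0.24367695  0.12      ]]
[131. 188. 194. 198.]
w2 top centre ((586.173095703125, -233.57749938964844), 30.4731388092041) 0.9499501992031872 0.1215241994787639
 stripe [[ 0.60312427 -0.24420662  0.12      ]]
[143.  185.1 193.  198. ]
stripe tri [ 0.60333848 -0.24341548  0.12243399]
```

The cap centre is (0.586, -0.234), the top is at about 0.121 and the yaw is about -30°. The tool is aligned, so I'll descend and grip.

```bash
python3 -m handwheel '[{"tx":-1,"ty":0,"tz":28,"roll":0},{"tx":0,"ty":0,"tz":28,"roll":0},{"tx":0,"ty":0,"tz":28,"roll":0},{"tx":0,"ty":0,"tz":18,"roll":0},{"tx":0,"ty":0,"tz":8,"roll":0},{"tx":0,"ty":0,"tz":0,"roll":0},{"tx":0,"ty":0,"tz":0,"roll":0}]'
python3 -m handwheel '[{"tx":0,"ty":0,"tz":0,"roll":0},{"tx":0,"ty":0,"tz":0,"roll":0},{"tx":0,"ty":0,"tz":0,"roll":0},{"tx":0,"ty":0,"tz":0,"roll":0},{"tx":0,"ty":0,"tz":0,"roll":0},{"tx":0,"ty":0,"tz":0,"roll":0},{"tx":0,"ty":0,"tz":0,"roll":0},{"tx":0,"ty":0,"tz":0,"roll":0}]' 50 70
```

```text
t: 3.33
tool_pos: [0.5882, -0.2338, 0.0929]
tool_rot: [2.718, 1.572, 0.002]
contact_force: [-0.8, 0.5, -0.0]
opening: 0.0854
grip_force: 0.0
t: 4.0
tool_pos: [0.5884, -0.2338, 0.0943]
tool_rot: [2.717, 1.572, 0.002]
contact_force: [-2.6, 1.5, 6.1]
opening: 0.0586
grip_force: 74.8
```

```bash
python3 -m handwheel '[{"tx":0,"ty":0,"tz":-4,"roll":0},{"tx":0,"ty":0,"tz":-12,"roll":0},{"tx":0,"ty":0,"tz":-20,"roll":0},{"tx":0,"ty":0,"tz":-24,"roll":0.06},{"tx":0,"ty":0,"tz":-24,"roll":0.1},{"tx":0,"ty":0,"tz":-20,"roll":0.12},{"tx":0,"ty":0,"tz":-10,"roll":0.12},{"tx":0,"ty":0,"tz":-4,"roll":0.12},{"tx":0,"ty":0,"tz":0,"roll":0.12},{"tx":0,"ty":0,"tz":0,"roll":0.08},{"tx":0,"ty":0,"tz":0,"roll":0.02},{"tx":0,"ty":0,"tz":0,"roll":0}]'
python3 - <<'E'
from h import *
o=ctrl.get_obs();M=R.from_rotvec(o["tool_rot"]).as_matrix();print(M[:,:2].round(3).tolist())
print("to view mm",M.T@(np.array([.495,.20,.20])-o["tool_pos"])*1000)
E
```

```text
t: 5.0
tool_pos: [0.587, -0.2331, 0.2092]
tool_rot: [-3.104, -0.485, 0.001]
contact_force: [1.0, 0.1, -4.3]
opening: 0.0582
grip_force: 76.4
[[0.952, 0.305], [0.305, -0.952], [-0.0, -0.0]]
to view mm [  44.40982457 -440.51441649    9.37456095]
```

```bash
python3 -m handwheel '[{"tx":1,"ty":-10,"tz":0,"roll":0},{"tx":2,"ty":-22,"tz":0,"roll":0},{"tx":3,"ty":-32,"tz":0,"roll":0},{"tx":4,"ty":-36,"tz":0,"roll":0},{"tx":4,"ty":-36,"tz":0,"roll":0},{"tx":4,"ty":-36,"tz":0,"roll":0},{"tx":4,"ty":-36,"tz":0,"roll":0},{"tx":4,"ty":-36,"tz":0,"roll":0},{"tx":4,"ty":-36,"tz":0,"roll":0},{"tx":4,"ty":-36,"tz":0,"roll":0},{"tx":4,"ty":-36,"tz":0,"roll":0},{"tx":3,"ty":-36,"tz":0,"roll":0}]'
python3 -m handwheel '[{"tx":2,"ty":-28,"tz":0,"roll":0},{"tx":1,"ty":-16,"tz":0,"roll":0},{"tx":0,"ty":-6,"tz":0,"roll":0},{"tx":0,"ty":0,"tz":0,"roll":0},{"tx":0,"ty":0,"tz":0,"roll":0},{"tx":0,"ty":0,"tz":0,"roll":0}]'
python3 - <<'E'
from h import *
shot("wrist","w3")
E
```

```text
t: 6.0
tool_pos: [0.5073, 0.151, 0.2095]
tool_rot: [-3.103, -0.485, -0.0]
contact_force: [0.8, 0.3, -5.1]
opening: 0.0585
grip_force: 76.6
t: 6.5
tool_pos: [0.4963, 0.1965, 0.2093]
tool_rot: [3.104, 0.482, -0.0]
contact_force: [1.3, -0.2, -4.7]
opening: 0.0587
grip_force: 76.7
```

View pics/w3.png

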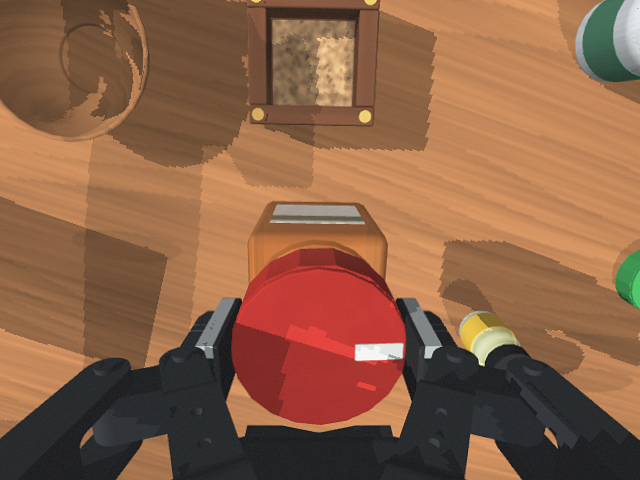

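The view shows the jar hanging level under the cap at (320,330). The brace lies ahead with studs at (258,115) and (365,116), and its far pair is cut off at the top edge. I'll move forward 25 mm and measure the studs and the well edges from both places.

```bash
python3 -m handwheel '[{"tx":8,"ty":0,"tz":0,"roll":0},{"tx":12,"ty":0,"tz":0,"roll":0},{"tx":8,"ty":0,"tz":0,"roll":0},{"tx":0,"ty":0,"tz":0,"roll":0},{"tx":0,"ty":0,"tz":0,"roll":0},{"tx":0,"ty":0,"tz":0,"roll":0}]'
python3 - <<'E'
from h import *
shot("wrist","w4");D={}
for f in("w3","w4"):
    im,d,c=load(f);h=cv2.cvtColor(im,cv2.COLOR_RGB2HSV)
    m=((h[...,0]>18)&(h[...,0]<32)&(h[...,1]>90)&(h[...,2]>150)).astype(np.uint8);m[240:]=0;m[:,:200]=0;m[:,430:]=0
    n,_,st,ce=cv2.connectedComponentsWithStats(m)
    D[f]=[(ce[i],st[i,4]) for i in range(1,n) if 60<st[i,4]<500];print(f,[(a.round(1).tolist(),int(b)) for a,b in D[f]])
    q=[plane(a,c,.042)[0] for a,b in D[f]];print(np.round(q,4).tolist())
    ys,xs=np.mgrid[0:240,200:430];P=pts(np.c_[xs.ravel(),ys.ravel()],c,d);g=(P[:,2]>.036)&(P[:,2]<.048)&(np.hypot(P[:,0]-.61,P[:,1]-.238)<.075)
    print("depth",np.median(P[g],0),cv2.minAreaRect((P[g][:,:2]*1000).astype(np.float32)))
E
```

```text
t: 7.05
tool_pos: [0.5227, 0.2056, 0.209]
tool_rot: [3.104, 0.482, -0.001]
contact_force: [-1.4, -0.1, -5.0]
opening: 0.0584
grip_force: 76.7
w3 [([257.5, 113.6], 113), ([364.5, 116.0], 112)]
[[0.5599, 0.264, 0.042], [0.5826, 0.1868, 0.042]]
depth [0.60108415 0.23224796 0.04247661] ((605.572021484375, 235.61572265625), (86.03577423095703, 94.44503784179688), 16.750423431396484)
w4 [([258.3, 37.9], 130), ([369.8, 40.4], 135), ([260.0, 151.6], 105), ([364.5, 154.0], 104)]
[[0.6368, 0.2865, 0.042], [0.6594, 0.2097, 0.042], [0.5597, 0.2639, 0.042], [0.5823, 0.1867, 0.042]]
depth [0.61530024 0.2380341  0.04251084] ((609.6276245117188, 236.6319580078125), (94.6656723022461, 94.61003875732422), 16.403772354125977)
```

View pics/w4.png

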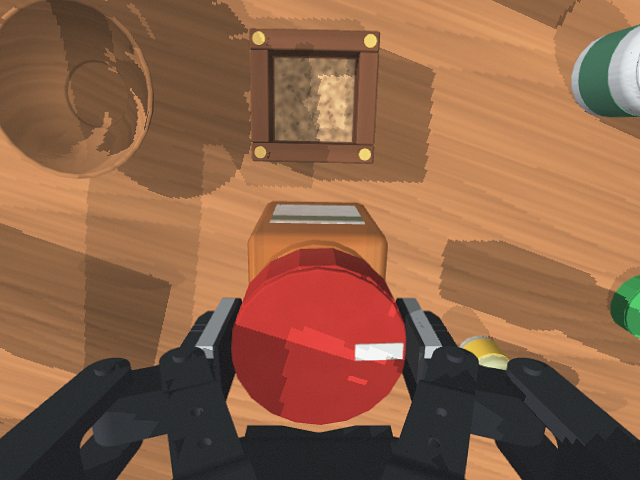

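The brace is now fully visible: studs at (258,38), (370,40), (260,152) and (365,154), giving centre (0.6096, 0.2367) and 16.3°. The jar hangs straight with its front face at rows 203-237. I'll measure how the jar sits in the hand.

Run:
```python
from h import *
im,d,c=load("w4");a=load("w3")
print("stud tri",tri((257.5,113.6),a[2],(260.,151.6),c),tri((364.5,116),a[2],(364.5,154),c))
o=ctrl.get_obs();M=R.from_rotvec(o["tool_rot"]).as_matrix();T=lambda P:(P-o["tool_pos"])@M*1000
ys,xs=np.mgrid[206:230,282:356];P=T(pts(np.c_[xs.ravel(),ys.ravel()],c,d));m=P.mean(0)
g=np.abs(P[:,0]-np.median(P[:,0]))<5;P=P[g];m=P.mean(0);n=np.linalg.svd(P-m)[2][2];n*=np.sign(n[0])
print("face: mean",m.round(1),"normal",n.round(4),"yaw deg",np.degrees(np.arctan2(n[1],n[0])),"tilt",np.degrees(np.arcsin(n[2])),g.mean())
ys,xs=np.mgrid[195:300,240:395];P=T(pts(np.c_[xs.ravel(),ys.ravel()],c,d))
j=P[(P[:,2]>12)&(P[:,2]<92)&(P[:,0]>0)&(P[:,0]<45)];print("jar y range",np.percentile(j[:,1],[.5,1,99,99.5]),"z",np.percentile(j[:,2],[1,50,99]))
s=P[(P[:,2]>0)&(P[:,2]<20)];print("shoulder y",np.percentile(s[:,1],[1,99]),"x max",np.percentile(s[:,0],99),"z",np.percentile(s[:,2],[5,95]))
b=np.argwhere  # cap top
k=redm(im,(200,230,440,430),60);ys,xs=np.nonzero(k);Q=T(pts(np.c_[xs,ys],c,d));z0=np.percentile(Q[:,2],20);g=Q[:,2]<z0+3
e=cv2.minEnclosingCircle(Q[g][:,:2].astype(np.float32));print("cap top z",z0,"circle",e)
H=[cv2.HoughLinesP(cv2.Canny(im[195:245,265:375],40,120),1,np.pi/720,20,minLineLength=40,maxLineGap=5)]
for l in H[0][:,0]:
    p=T(plane(np.array([[l[0]+265,l[1]+195],[l[2]+265,l[3]+195]],float),c,o["tool_pos"][2]-.05));v=p[1]-p[0];print(l+np.array([265,195,265,195]),"ang",np.degrees(np.arctan2(v[0],v[1])).round(2))
```

```text
stud tri [0.55994276 0.26361727 0.04433907] [0.58240407 0.18709432 0.04487499]
face: mean [28.9  0.7 46.1] normal [ 0.9997  0.0236 -0.005 ] yaw deg 1.352782864765644 tilt -0.287491188574621 0.9960585585585585
jar y range [-29.30588391 -28.88051546  28.90355943  29.45724283] z [12.27242709 19.46340427 86.04939187]
shoulder y [-29.20219722  29.32464691] x max 29.1687097169449 z [10.71153132 18.33243932]
cap top z -27.206914084076747 circle ((20.3947811126709, 0.011090332642197609), 51.32006072998047)
[276 204 354 205] ang -0.79
[271 201 327 201] ang -0.06
[270 220 336 220] ang -0.05
[273 215 360 216] ang -0.71
```

```bash
python3 -m handwheel '[{"tx":10,"ty":-1,"tz":0,"roll":0},{"tx":20,"ty":-1,"tz":0,"roll":0},{"tx":26,"ty":-1,"tz":4,"roll":0},{"tx":20,"ty":-0.3,"tz":10,"roll":0},{"tx":12,"ty":0,"tz":16,"roll":0},{"tx":5,"ty":0,"tz":16,"roll":0},{"tx":0,"ty":0,"tz":10,"roll":0},{"tx":0,"ty":0,"tz":4,"roll":0},{"tx":0,"ty":0,"tz":0,"roll":0},{"tx":0,"ty":0,"tz":0,"roll":0},{"tx":0,"ty":0,"tz":0,"roll":0}]'
python3 - <<'E'
from h import *
o=ctrl.get_obs();M=R.from_rotvec(o["tool_rot"]).as_matrix();print(o["contact_force"],M[:,2].round(4),(M.T@(np.array([.6105,.2370,.1063])-o["tool_pos"])*1000).round(1))
E
```

```text
t: 8.02
tool_pos: [0.6107, 0.2374, 0.1507]
tool_rot: [-3.104, -0.483, -0.003]
contact_force: [0.1, 0.2, -5.0]
opening: 0.0587
grip_force: 76.7
[ 0.09268176  0.21474639 -5.00087262] [ 1.9e-03  5.0e-04 -1.0e+00] [-0.4  0.3 44.4]
```

```bash
python3 -m handwheel '[{"tx":-0.3,"ty":0.3,"tz":3,"roll":0},{"tx":0,"ty":0,"tz":3,"roll":0},{"tx":0,"ty":0,"tz":3,"roll":0},{"tx":0,"ty":0,"tz":3,"roll":0},{"tx":0,"ty":0,"tz":2.5,"roll":0},{"tx":0,"ty":0,"tz":2.5,"roll":0},{"tx":0,"ty":0,"tz":2,"roll":0},{"tx":0,"ty":0,"tz":2,"roll":0},{"tx":0,"ty":0,"tz":0,"roll":0}]'
```

```text
t: 8.77
tool_pos: [0.61, 0.2368, 0.1276]
tool_rot: [3.104, 0.483, -0.002]
contact_force: [-0.6, -0.0, -5.4]
opening: 0.0583
grip_force: 76.7
```

Jar bottom is about 9 mm inside the well with no contact. I'll continue down.

```bash
python3 -m handwheel '[{"tx":0,"ty":0,"tz":2.5,"roll":0},{"tx":0,"ty":0,"tz":2.5,"roll":0},{"tx":0,"ty":0,"tz":2.5,"roll":0},{"tx":0,"ty":0,"tz":2.5,"roll":0},{"tx":0,"ty":0,"tz":2,"roll":0},{"tx":0,"ty":0,"tz":2,"roll":0},{"tx":0,"ty":0,"tz":2,"roll":0},{"tx":0,"ty":0,"tz":1.5,"roll":0},{"tx":0,"ty":0,"tz":1,"roll":0},{"tx":0,"ty":0,"tz":0,"roll":0},{"tx":0,"ty":0,"tz":0,"roll":0}]'
```

```text
t: 9.68
tool_pos: [0.6103, 0.2369, 0.1098]
tool_rot: [-3.104, -0.483, 0.0]
contact_force: [0.7, 0.0, -4.3]
opening: 0.0587
grip_force: 76.7
```

```bash
python3 -m handwheel '[{"tx":0,"ty":0,"tz":1,"roll":0},{"tx":0,"ty":0,"tz":1,"roll":0},{"tx":0,"ty":0,"tz":0.5,"roll":0},{"tx":0,"ty":0,"tz":0,"roll":0}]'
```

```text
t: 10.02
tool_pos: [0.6102, 0.2368, 0.1071]
tool_rot: [3.104, 0.483, -0.001]
contact_force: [-0.1, 0.4, -4.3]
opening: 0.0584
grip_force: 76.7
```

```bash
python3 -m handwheel '[{"tx":0,"ty":0,"tz":0.6,"roll":0},{"tx":0,"ty":0,"tz":0.6,"roll":0},{"tx":0,"ty":0,"tz":0.6,"roll":0},{"tx":0,"ty":0,"tz":0,"roll":0}]'
```

```text
t: 10.35
tool_pos: [0.6107, 0.2371, 0.1065]
tool_rot: [-3.104, -0.483, -0.001]
contact_force: [-2.4, 0.3, -0.1]
opening: 0.058
grip_force: 77.3
```

```bash
python3 -m handwheel '[{"tx":0,"ty":0,"tz":0.6,"roll":0},{"tx":0,"ty":0,"tz":0.6,"roll":0},{"tx":0,"ty":0,"tz":0,"roll":0}]'
```

```text
t: 10.6
tool_pos: [0.6111, 0.2374, 0.1065]
tool_rot: [-3.104, -0.483, -0.003]
contact_force: [-3.6, -0.2, 6.0]
opening: 0.0584
grip_force: 78.0
```

The jar is home: TCP z is 0.1065 (expected 0.1063), pressed with about 11 N. Now I'll unscrew, with a firmer grip.

```bash
python3 -m handwheel '[{"tx":0,"ty":0,"tz":0,"roll":0},{"tx":0,"ty":0,"tz":0,"roll":0},{"tx":0,"ty":0,"tz":0,"roll":-0.04},{"tx":0,"ty":0,"tz":0,"roll":-0.07},{"tx":0,"ty":0,"tz":0,"roll":-0.07},{"tx":0,"ty":0,"tz":0,"roll":-0.07}]' - 95
python3 -c "
from h import *
o=ctrl.get_obs();print(o['wrist_torque'],o['q'])"
python3 -m handwheel '[{"tx":0,"ty":0,"tz":0,"roll":-0.08},{"tx":0,"ty":0,"tz":0,"roll":-0.08},{"tx":0,"ty":0,"tz":0,"roll":-0.08},{"tx":0,"ty":0,"tz":0,"roll":-0.08},{"tx":0,"ty":0,"tz":0,"roll":-0.08},{"tx":0,"ty":0,"tz":0,"roll":-0.06}]'
python3 -c "
from h import *
o=ctrl.get_obs();print(o['wrist_torque'],o['q'])"
```

```text
t: 11.1
tool_pos: [0.6113, 0.2369, 0.1066]
tool_rot: [3.018, 0.871, 0.004]
contact_force: [-3.4, -0.4, 4.9]
opening: 0.0578
grip_force: 100.0
[-0.33231629  0.39310059 -0.26449248] [ 2.56580774e-01  2.23365319e-01  1.64035472e+00 -6.95546664e-04
  1.27534021e+00  1.26585897e+00]
t: 11.6
tool_pos: [0.6114, 0.2379, 0.1071]
tool_rot: [-2.74, -1.536, -0.006]
contact_force: [-4.7, 2.2, 9.0]
opening: 0.058
grip_force: 100.1
[ 0.17442293  0.66066138 -0.21787826] [2.57176673e-01 2.23068579e-01 1.63975027e+00 1.45747286e-03
 1.27541168e+00 8.05776892e-01]
```

```bash
python3 -m handwheel '[{"tx":0,"ty":0,"tz":0,"roll":-0.07},{"tx":0,"ty":0,"tz":0,"roll":-0.07},{"tx":0,"ty":0,"tz":0,"roll":-0.07},{"tx":0,"ty":0,"tz":0,"roll":-0.06},{"tx":0,"ty":0,"tz":0,"roll":-0.04},{"tx":0,"ty":0,"tz":0,"roll":0},{"tx":0,"ty":0,"tz":0,"roll":0}]'
python3 - <<'E'
from h import *
im,d,c=shot("wrist","w5")
o=ctrl.get_obs();print(o["wrist_torque"],2*np.degrees(np.arctan2(o["tool_rot"][1],o["tool_rot"][0]))%180)
E
```

```text
t: 12.18
tool_pos: [0.612, 0.2385, 0.1091]
tool_rot: [2.473, 1.937, 0.008]
contact_force: [-6.0, 1.9, 12.7]
opening: 0.0577
grip_force: 100.8
[ 0.27508686  0.99931661 -0.04628137] 76.1386816515588
```

View pics/w5.png

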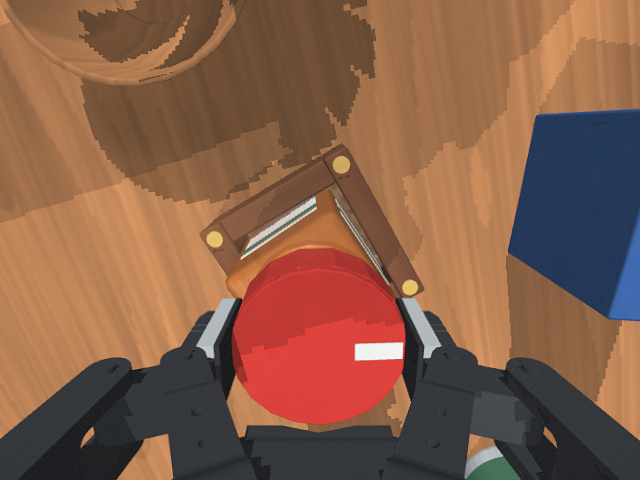

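The stripe is at (380,352). The jar sits in the brace turned about 5° counter-clockwise against its walls, with its label edge at (243,257)-(316,203) and the brace edge at (214,240)-(341,164). That makes the cap about 54° relative to the jar. The z torque has fallen to about 0 and the seal has nudged the cap up, so it's free. Lifting straight.

```bash
python3 -m handwheel '[{"tx":0,"ty":0,"tz":-1.5,"roll":0},{"tx":0,"ty":0,"tz":-1.5,"roll":0},{"tx":0,"ty":0,"tz":-1.5,"roll":0},{"tx":0,"ty":0,"tz":-1.5,"roll":0},{"tx":0,"ty":0,"tz":0,"roll":0}]'
```

```text
t: 12.65
tool_pos: [0.6101, 0.2368, 0.11]
tool_rot: [-2.473, -1.937, 0.001]
contact_force: [-1.6, 0.4, 0.9]
opening: 0.0582
grip_force: 101.2
```

```bash
python3 -m handwheel '[{"tx":0,"ty":0,"tz":-2,"roll":0},{"tx":0,"ty":0,"tz":-2,"roll":0},{"tx":0,"ty":0,"tz":-2,"roll":0},{"tx":0,"ty":0,"tz":-2,"roll":0},{"tx":0,"ty":0,"tz":0,"roll":0}]'
python3 -c "
from h import *
shot('wrist','w6');shot('side','side1')
a=cv2.imread('pics/w6.png');b=cv2.resize(cv2.imread('pics/side1.png')[270:390,230:370],(320,274))
o=np.zeros((480,800,3),np.uint8);o[:,:480]=a[:,80:560];o[:274,480:]=b;cv2.imwrite('pics/c6.png',o)"
```

```text
t: 13.07
tool_pos: [0.6106, 0.2369, 0.1188]
tool_rot: [2.473, 1.937, 0.001]
contact_force: [-1.1, 1.2, -0.0]
opening: 0.0581
grip_force: 101.3
```

View pics/c6.png

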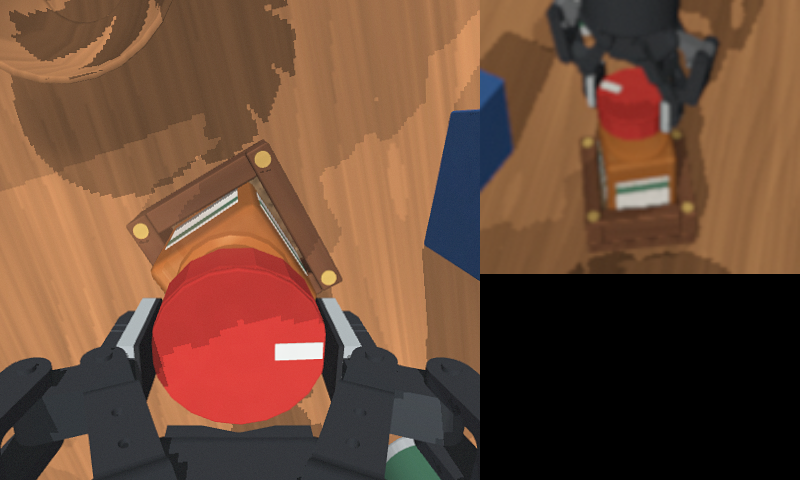

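In the crop, the cap at (240,335) is moving away from the jar, which stays low in the brace with its shoulders below at (200,255). No jar weight is on the wrist. I'll lift the rest.

```bash
python3 -m handwheel '[{"tx":0,"ty":0,"tz":-2.5,"roll":0},{"tx":0,"ty":0,"tz":-3,"roll":0},{"tx":0,"ty":0,"tz":-3,"roll":0},{"tx":0,"ty":0,"tz":-3,"roll":0},{"tx":0,"ty":0,"tz":-3,"roll":0},{"tx":0,"ty":0,"tz":-3,"roll":0},{"tx":0,"ty":0,"tz":-3,"roll":0},{"tx":0,"ty":0,"tz":-2.5,"roll":0},{"tx":0,"ty":0,"tz":0,"roll":0},{"tx":0,"ty":0,"tz":0,"roll":0},{"tx":0,"ty":0,"tz":0,"roll":0}]'
python3 - <<'E'
from h import *
im,d,c=shot("wrist","w7");s,sd,sc=shot("side","side2")
# jar height: shoulder/body points seen beside the brace centre
ys,xs=np.mgrid[150:300,200:420];P=pts(np.c_[xs.ravel(),ys.ravel()],c,d);r=np.hypot(P[:,0]-.6096,P[:,1]-.2367)
g=(r<.045)&(P[:,2]>.06)&(P[:,2]<.13);print("jar z pct",np.percentile(P[g][:,2],[5,25,50,75,90,97]).round(4))
ys,xs=np.mgrid[270:390,230:370];Q=pts(np.c_[xs.ravel(),ys.ravel()],sc,sd);r=np.hypot(Q[:,0]-.6096,Q[:,1]-.2367)
m=redm(s,(230,250,370,390),60);print("side cap z",np.percentile(pts(np.argwhere(m)[:,::-1],sc,sd)[:,2],[3,50,97]).round(4))
crop=cv2.resize(s[260:380,230:370],None,fx=4,fy=4,interpolation=2);cv2.imwrite("pics/c7.png",crop[:,:,::-1])
o=ctrl.get_obs();print(R.from_rotvec(o["tool_rot"]).as_matrix()[:,2].round(4))
E
```

```text
t: 14.08
tool_pos: [0.6102, 0.2369, 0.1411]
tool_rot: [-2.473, -1.937, 0.0]
contact_force: [0.6, -0.3, -0.3]
opening: 0.0581
grip_force: 101.2
jar z pct [0.0693 0.0897 0.0924 0.0971 0.1082 0.1252]
side cap z [0.146  0.1637 0.1668]
[-5.e-04 -1.e-04 -1.e+00]
```

View pics/c7.png

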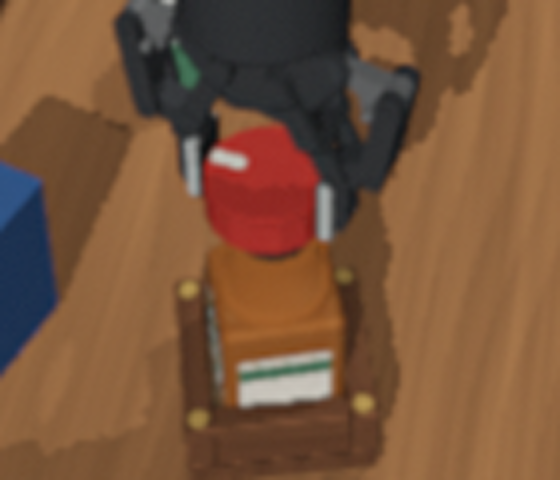

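The cap is held level at (265,190), clear of the jar. The jar's shoulder is at 0.092 m (80 + 12 mm), so it is fully home, and the cap edge is about 19 mm above the mouth.

```bash
python3 -c "
from station import ctrl
print(ctrl.finish_job())"
```

```text
the job is handed in; nothing more can be done
None
```

Job handed in at about 14 s of the 51 s allowed: the jar is fully seated in the brace, and the gripper is holding the unscrewed red cap level about 19 mm above the mouth.

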